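# Slide a stone slab over the board's edge and lay it in the tray

### The job

Two thin sawn stone slabs lie sunk between the low rails of the slab board. Slide the longer one along its lane until it sticks out over the board's open end, then take it by the part that sticks out, lift it clear and lay it flat in the empty dark tray that stands to the left of the board (not the one at the back by the window), without dropping it or letting it tip off the edge. Leave the shorter slab and the other things on the bench where they are.

Things in the scene. Friction and masses are not known exactly. Their poses are not given: they have to be found in the camera images.
- long_slab_center (a point): Centre (half-way up) of the longer stone slab: a flat rectangular pale stone plate 120 mm long (its y axis), 50 mm wide (x), 8 mm thick (z), about 130 g (0.8 to 1.25 times that). It lies loose in one of the board's two lanes, its long side along the lane, its y axis pointing the same way as the board's. Which lane varies.
- short_slab_center (a point): Centre (half-way up) of the shorter stone slab: the same stone, 80 mm long (y), 50 mm wide (x), 8 mm thick (z), loose in the other lane; to be left alone.
- board: Plywood slab board with aluminium rails, fixed to the bench; 150 mm (its x) by 220 mm (its y), origin at the centre of its underside. Two lanes run along y, each 56 mm wide, centred at x = -35 and +35 mm, their floor 45 mm above the bench. The rails beside them stand 8 mm above that floor, flush with the slabs' tops, so fingers cannot get at a slab's sides between them.
- open_end (a point): Middle of the board's open end (board y = +110 mm, x = 0), at the height of the lane floor, 45 mm above the bench; it faces the robot's left. Beyond it is free space down to the bench.
- stop_end (a point): Middle of the board's closed end (board y = -110 mm, x = 0), at lane floor height. Here a stop 10 mm thick and 8 mm high closes both lanes. Between the stop and each slab 45 mm or more of lane is empty.
- tray: Shallow dark tray lined with grey felt, fixed to the bench, to the left of the board, near the front of the bench (a like one at the back by the window is not meant); origin at the centre of its underside. Inside it measures 160 mm (its x) by 120 mm (its y); walls 2 mm thick and 28 mm high, inner floor 5 mm above the bench. Its x axis points roughly along the board's y axis.
- jar_center (a point): Centre of a small round gem jar with a white lid, 50 mm across, 24 mm high, loose on the bench behind; a bystander.
- grey_stone_center (a point): Centre of a rough grey stone 50 x 54 x 31 mm, loose on the bench in front; a bystander.

How it is judged:
By the outcome, as a careful person would: the job done as asked, in the order asked, and still so for the second after the job is handed in, with the robot touching nothing.
It also fails if it takes over 50 s, if anything falls off the work surface, if the arm or the gripper's body presses on something with over 40 N, if the wrist force passes 120 N, or if a joint passes its speed limit or range.

### The arm

A 6-joint arm with a two-finger parallel gripper is mounted at the origin on a cart in front of the work surface, level with it; the furniture and walls round the work are solid. World frame = base frame: x ahead of the robot, y to its left, z up, the work surface at z = 0. Lengths are in m, angles in rad, forces in N, time in s.
With the tool pointing down it reaches from about 0.3 to 1 m from the base axis. Payload 5.1 kg.
Tool frame: the origin (TCP) lies at the very end of the fingers, on their centre line; the grasp point (between the pads) lies 19 mm behind it; z points along the fingers, y is the direction in which the jaws open and shut (so a half turn about z gives the same grasp; the last joint's range is limited). The gripper opens to 95 mm and grips with 3 to 60 N. Pads are 20 mm wide; open, the fingers measure 119 mm over their backs; the gripper's body (75 mm by 180 mm) begins 59 mm behind the grasp point.
Start: joints at [1.091, 0.124, 1.65, -0, 1.367, -0.083], TCP at [0.251, 0.599, 0.215] pointing down, gripper open.
Joint ranges: [-2.61, 2.61], [-1.02, 2.33], [0.03, 2.71], [-1.35, 4.49], [0.32, 2.68], [-2.91, 2.91]. Speed limits (rad/s): [2.57, 2.57, 3.14, 3.14, 3.14, 3.14].

### API

Orientations are given as [roll, pitch, yaw] about the fixed x, y, z axes, in that order (R = Rz(yaw) Ry(pitch) Rx(roll)).
In Python, from station import env, vision, ticket gives the robot as it stands.
- The arm moves only by the shell command python3 -m creep 'ROWS' [OPENING] [FORCE]. ROWS is JSON, one flat list of numbers, 4 for each row, row after row: the shift along the tool's x, y, z in m, then the turn about the tool's z in rad. A call has 1 to 8 rows; each row shifts and turns the commanded pose from where the row before left it, along the tool's axes as they then stand; what a row does not reach is not made up. A row lasts 1/8 s, in which the tool goes at most 62.5 mm and 10.7 degrees, less where a joint would pass 70% of its speed; a pose out of reach is approached as far as the arm can. A call is refused whole if a number of a shift passes 0.0625 or a number of a turn 0.188, either way. A call with a gripper value outside its range is refused whole. OPENING is the finger opening in m, from 0 to 0.0951, set as the call begins (- or left out, the last holds). The fingers move at their own pace and stop on an object; FORCE is the grip in N (left out, the last holds). Time passes only in rows, so rows that do not move let the fingers close. It gives the time, the measured TCP pose, the force and the opening at its end, in the units of the state.
- env.sense(): the state, without advancing time (a new reading comes with each control period).
- vision.get_image(name): name is "scene" or "top"; returns a dict with "frame" (400x640x3 uint8, red, green, blue), "depth" (400x640 float32, m along the optical axis (not along the pixel's ray), 0 where there is no reading), "fx", "fy", "cx", "cy" (pixels), "R" (3x3) and "t" (3): a world point X has camera coordinates R X + t. Camera axes: x right, y down, z forward; pixel columns grow to the right and rows downward; lengths in m; the calibration is good to about 2 mm. A picture is of the moment at which its call begins.
- ticket.close_job(): hands the job in, once; it reports no verdict.
The state is a dict: "clock": time; "joint_positions": joint angles; "joint_velocities": joint speeds; "effort": joint torques, N m; "tcp_pos": TCP position; "tool_rot": TCP orientation; "force": force on the tool from outside, world axes, zero at the start; "torque": the same for the moment, N m; "gripper_width": finger opening in m.
Only numpy, scipy, OpenCV 4.12 (cv2) and the standard library are available. Lean on these libraries where they do the work, as an engineer would, in place of code of your own. Each camera call takes 0.05 s, during which the arm holds its last target.

## Working session

There is one attempt and no reset: what is moved stays moved. The work goes in short steps, Python scripts to look and compute and a shell command to move; the robot and the scene stay as the last step left them, time stands still between calls to the robot, and variables do not carry over. Pictures are saved under pics/ and viewed, and the job is handed in when it is done.

```bash
ls; mkdir -p pics; python3 - <<'E'
from station import env, vision, ticket
import cv2, numpy as np, pickle
s=env.sense(); print({k:np.round(v,3).tolist() for k,v in s.items()})
for n in("scene","top"):
    d=vision.get_image(n); cv2.imwrite(f"pics/{n}0.png",d["frame"][:,:,::-1]); pickle.dump(d,open(f"{n}0.pkl","wb"))
    print(n,d["fx"],d["cx"],d["cy"],np.round(d["R"],3).tolist(),d["t"])
E
```

```text
pics
{'clock': 0.0, 'joint_positions': [1.091, 0.124, 1.652, 0.0, 1.368, -0.083], 'joint_velocities': [-0.001, -0.001, -0.0, 0.001, 0.001, 0.001], 'effort': [-0.002, -41.762, -35.993, 0.077, 0.05, -0.0], 'tcp_pos': [0.251, 0.599, 0.213], 'tool_rot': [-3.139, -0.0, 2.745], 'force': [0.443, 0.304, -0.817], 'torque': [-0.005, 0.015, 0.041], 'gripper_width': 0.095}
scene 483.42146654279037 324.2136835673994 197.47624308947084 [[0.548, -0.836, -0.014], [-0.65, -0.415, -0.636], [0.526, 0.358, -0.771]] [-0.26448536  0.42903683  0.7360874 ]
top 365.63612123610363 317.86729894085045 196.45655227195132 [[-0.018, -1.0, 0.021], [-0.988, 0.014, -0.156], [0.156, -0.024, -0.988]] [0.05010734 0.55962381 0.84470049]
```

View pics/scene0.png

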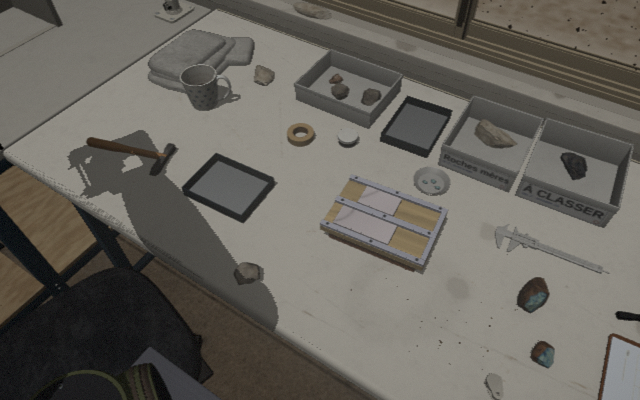

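View pics/top0.png

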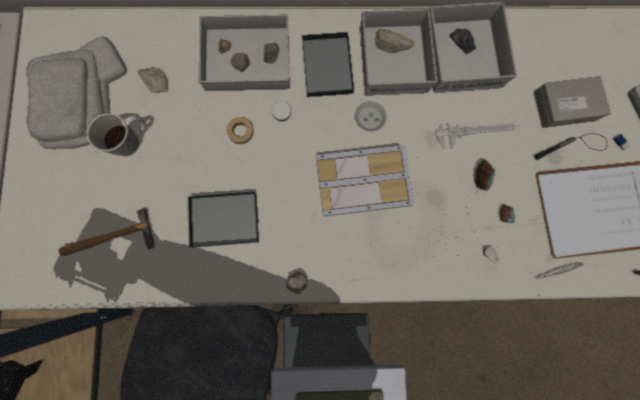

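The tray is at about (223,218) in top, and the board at about (365,180) with the long slab in the front lane. I'll enlarge both.

```bash
cat > h.py <<'E'
import numpy as np, cv2, pickle
def load(n): return pickle.load(open(n+".pkl","rb"))
def ray(d,u,v,z):
    R=np.array(d["R"]);t=np.array(d["t"]);C=-R.T@t
    r=R.T@np.array([(u-d["cx"])/d["fx"],(v-d["cy"])/d["fy"],1]); return C+r*(z-C[2])/r[2]
def proj(d,X):
    c=np.array(d["R"])@np.array(X)+np.array(d["t"]);return np.array([d["fx"]*c[0]/c[2]+d["cx"],d["fy"]*c[1]/c[2]+d["cy"]])
def crop(d,u0,v0,u1,v1,k,out):
    f=cv2.resize(d["frame"][v0:v1,u0:u1,::-1],None,fx=k,fy=k,interpolation=cv2.INTER_CUBIC)
    for u in range((u0+9)//10*10,u1,10): cv2.putText(f,str(u),((u-u0)*k,8),0,.3,(0,0,255)); cv2.line(f,((u-u0)*k,10),((u-u0)*k,14),(0,0,255))
    for v in range((v0+9)//10*10,v1,10): cv2.putText(f,str(v),(0,(v-v0)*k+4),0,.3,(0,0,255)); cv2.line(f,(22,(v-v0)*k),(26,(v-v0)*k),(0,0,255))
    cv2.imwrite(out,f)
E
python3 - <<'E'
from h import *
d=load("top0"); crop(d,310,140,420,220,7,"pics/tb.png"); crop(d,180,180,270,255,7,"pics/tt.png")
d=load("scene0"); crop(d,315,170,455,275,5,"pics/sb.png")
E
```

```text
(no output)
```

View pics/tb.png

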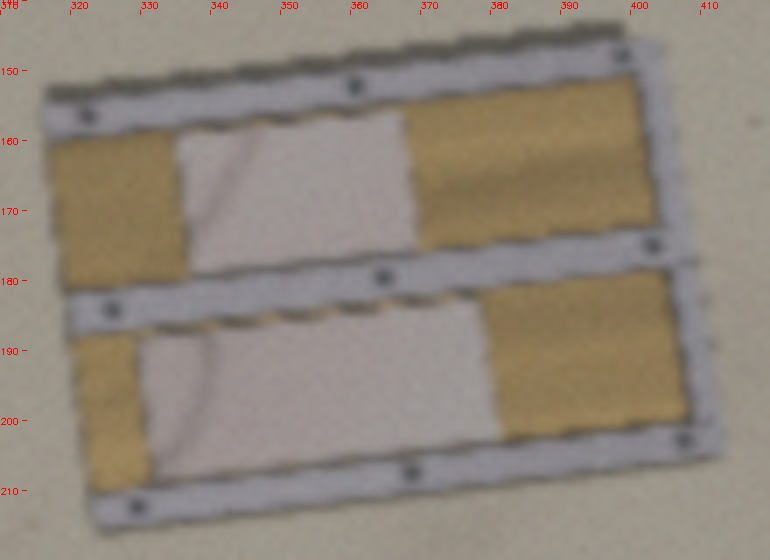

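View pics/tt.png

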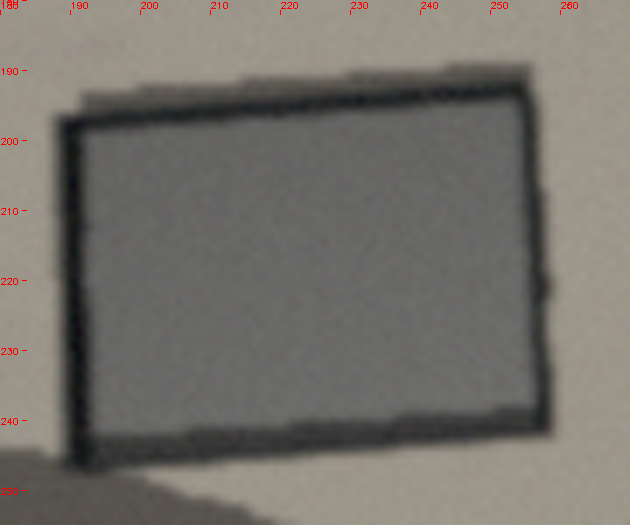

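View pics/sb.png

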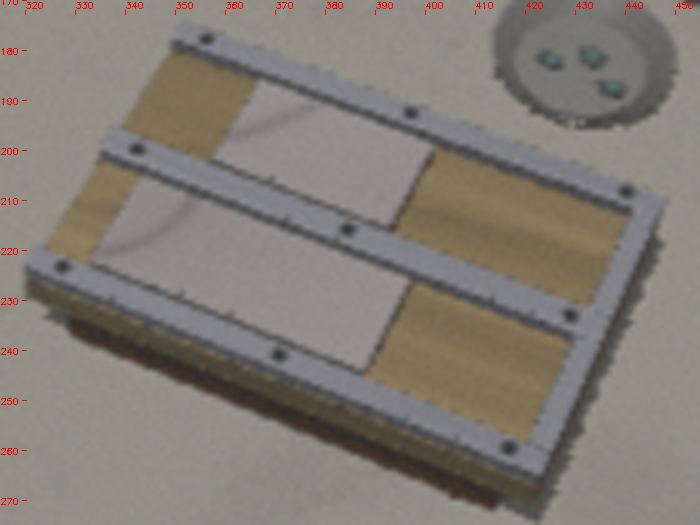

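```bash
python3 - <<'E'
from h import *
d=load("top0")
def P(l,z,off): 
    a=np.array([ray(d,x/7+off[0],y/7+off[1],z) for x,y in l]); print(np.round(a,4).tolist(),"c",a.mean(0).round(4)); return a
o=(310,140)
b=P([(43,104),(98,533),(658,40),(725,455)],.053,o)
ax=(b[0]+b[1]-b[2]-b[3])/2; print("boardY ax",ax,np.linalg.norm(ax),"yaw",np.degrees(np.arctan2(ax[1],ax[0])))
ax2=(b[0]+b[2]-b[1]-b[3])/2; print(ax2,np.linalg.norm(ax2))
P([(136,333),(152,480),(480,303),(503,438)],.053,o)
P([(180,135),(190,275),(403,110),(417,250)],.053,o)
t=P([(57,117),(527,85),(550,433),(73,468)],.028,(180,180))
a=(t[0]+t[3]-t[1]-t[2])/2;print(a,np.linalg.norm(a),np.degrees(np.arctan2(a[1],a[0])))
# scene check
d=load("scene0")
for x,y in [(90,262),(365,373),(412,283),(140,178)]: print(ray(d,x/5+315,y/5+170,.053).round(4))
for p in [(30,260),(180,30),(665,200),(540,475)]: print("bd",ray(d,p[0]/5+315,p[1]/5+170,.053).round(4))
E
```

```text
[[0.6619, 0.0437, 0.053], [0.5111, 0.0275, 0.053], [0.6826, -0.1736, 0.053], [0.5347, -0.1887, 0.053]] c [ 0.5976 -0.0728  0.053 ]
boardY ax [-0.02212359  0.21678417  0.        ] 0.21791014147598756 yaw 95.8270642188065
[0.14931377 0.01561669 0.        ] 0.15012821777501312
[[0.5801, 0.013, 0.053], [0.529, 0.0087, 0.053], [0.589, -0.1065, 0.053], [0.5417, -0.1123, 0.053]] c [ 0.56   -0.0493  0.053 ]
[[0.6502, -0.0039, 0.053], [0.6003, -0.0061, 0.053], [0.6582, -0.0824, 0.053], [0.6081, -0.0853, 0.053]] c [ 0.6292 -0.0445  0.053 ]
[[0.5667, 0.3589, 0.028], [0.5758, 0.1949, 0.028], [0.4538, 0.1859, 0.028], [0.4447, 0.3489, 0.028]] c [0.5103 0.2722 0.028 ]
[-0.00909387  0.16347316  0.        ] 0.16372590861884082 93.18403213487076
[0.5265 0.0069 0.053 ]
[ 0.5389 -0.1119  0.053 ]
[ 0.5871 -0.107   0.053 ]
[0.5741 0.0128 0.053 ]
bd [0.5143 0.0278 0.053 ]
bd [0.6536 0.0416 0.053 ]
bd [ 0.6802 -0.1745  0.053 ]
bd [ 0.5338 -0.1891  0.053 ]
```

The long slab is in the front lane (x = -35), with its leading edge about 22 mm short of the open end. I'll rotate so that tool x points along board +y and close the fingers.

```bash
python3 -m creep '[0,0,0,0.178, 0,0,0,0.178, 0,0,0,0.178, 0,0,0,0.178, 0,0,0,0.178, 0,0,0,0.178, 0,0,0,0]' 0 20
cat >> h.py <<'E'
def rel(target):
    from station import env
    from scipy.spatial.transform import Rotation as Ro
    s=env.sense(); R=Ro.from_euler("xyz",s["tool_rot"]).as_matrix()
    print("tcp",np.round(s["tcp_pos"],4),"rot",np.round(s["tool_rot"],4),"F",np.round(s["force"],1),"w",s["gripper_width"],"t",s["clock"])
    print("rel tool",(R.T@(np.array(target)-s["tcp_pos"])).round(4))
E
python3 -c "
from h import *
rel([.5687,-.1345,.12])"
```

```text
clock: 0.98
tcp_pos: [0.2511, 0.5992, 0.214]
tool_rot: [-3.141, 0.001, 1.679]
force: [0.5, -0.7, -0.8]
gripper_width: 0.0305
tcp [0.2511 0.5992 0.214 ] rot [-3.1410e+00  9.0000e-04  1.6788e+00] F [ 0.5 -0.7 -0.8] w 0.030489244546568352 t 0.975
rel tool [-0.7636  0.2367  0.0946]
```

```bash
python3 -m creep '[-0.04,0.017,0,0, -0.055,0.017,0,0, -0.055,0.017,0,0, -0.055,0.017,0,0, -0.055,0.017,0,0, -0.055,0.017,0,0, -0.055,0.017,0,0, -0.055,0.017,0,0]'; python3 -m creep '[-0.055,0.017,0,0, -0.055,0.017,0,0, -0.055,0.017,0,0, -0.055,0.017,0,0, -0.055,0.016,0.02,0, -0.04,0.016,0.03,0, -0.02,0,0.04,0, 0,0,0,0]';python3 -c "
from h import *
rel([.5687,-.1345,.12])
rel([.5687,-.1345,.048])"
```

```text
clock: 1.98
tcp_pos: [0.4317, 0.1895, 0.2147]
tool_rot: [3.141, -0.0, 1.68]
force: [0.7, 0.0, -0.2]
gripper_width: 0.0005
clock: 2.98
tcp_pos: [0.5635, -0.1315, 0.1203]
tool_rot: [-3.134, -0.004, 1.677]
force: [0.3, 0.9, -0.8]
gripper_width: 0.0006
tcp [ 0.5635 -0.1315  0.1203] rot [-3.1338 -0.0036  1.6769] F [ 0.3  0.9 -0.8] w 0.0006189895346647191 t 2.975
rel tool [-0.0035  0.0049  0.0003]
tcp [ 0.5635 -0.1315  0.1203] rot [-3.1338 -0.0036  1.6769] F [ 0.3  0.9 -0.8] w 0.0006189895346647191 t 2.975
rel tool [-0.0037  0.0054  0.0723]
```

```bash
python3 -m creep '[-0.003,0.005,0.02,0, 0,0,0.025,0, 0,0,0.015,0, 0,0,0,0]';python3 - <<'E'
from h import *
from station import vision
rel([.5687,-.1345,.048])
for n,c in(("top",(310,130,420,220,7)),("scene",(315,140,455,275,4))):
    d=vision.get_image(n); crop(d,*c,f"pics/{n}1.png"); pickle.dump(d,open(n+"1.pkl","wb"))
E
```

```text
clock: 3.48
tcp_pos: [0.5711, -0.1329, 0.0638]
tool_rot: [-3.14, -0.001, 1.678]
force: [-0.1, 0.6, 0.1]
gripper_width: 0.0003
tcp [ 0.5711 -0.1329  0.0638] rot [-3.1400e+00 -8.0000e-04  1.6781e+00] F [-0.1  0.6  0.1] w 0.00032064010734981737 t 3.475
rel tool [-0.0014 -0.0025  0.0158]
```

View pics/top1.png

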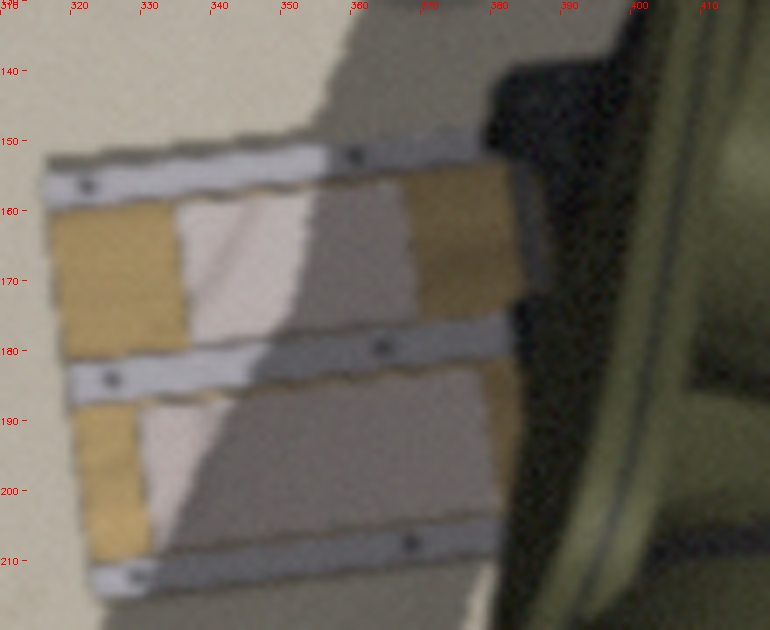

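View pics/scene1.png

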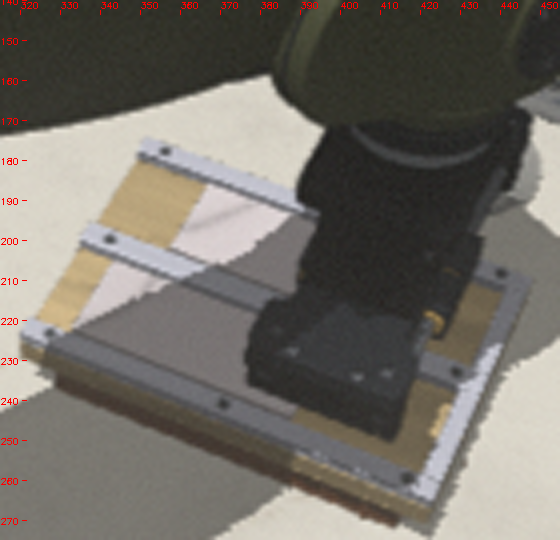

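Both views show the fingers over the empty lane floor behind the slab. Going down, then pushing.

```bash
python3 -m creep '[-0.001,-0.0025,0.009,0, -0.001,0,0.0065,0, 0,0,0,0, 0,0,0,0]'; python3 -m creep '[0.006,0,0,0, 0.006,0,0,0, 0.006,0,0,0, 0.008,0,0,0, 0.008,0,0,0, 0.008,0,0,0, 0.004,0,0,0, 0,0,0,0]';python3 -c "
from h import *
rel([.5687,-.1345,.048])"
```

```text
clock: 4.08
tcp_pos: [0.5694, -0.1361, 0.0492]
tool_rot: [3.142, -0.0, 1.677]
force: [0.1, 0.6, -0.2]
gripper_width: 0.0006
clock: 5.08
tcp_pos: [0.5643, -0.0898, 0.0491]
tool_rot: [-3.141, -0.0, 1.677]
force: [-0.5, -0.3, 0.8]
gripper_width: 0.0004
tcp [ 0.5643 -0.0898  0.0491] rot [-3.1413e+00 -3.0000e-04  1.6771e+00] F [-0.5 -0.3  0.8] w 0.0003554478513332094 t 5.075
rel tool [-0.0449 -0.0004  0.0011]
```

```bash
python3 - <<'E'
from h import *
from station import vision
for n,c in(("top",(300,140,410,220,7)),):
    d=vision.get_image(n); crop(d,*c,f"pics/{n}2.png"); pickle.dump(d,open(n+"2.pkl","wb"))
E
```

```text
(no output)
```

View pics/top2.png

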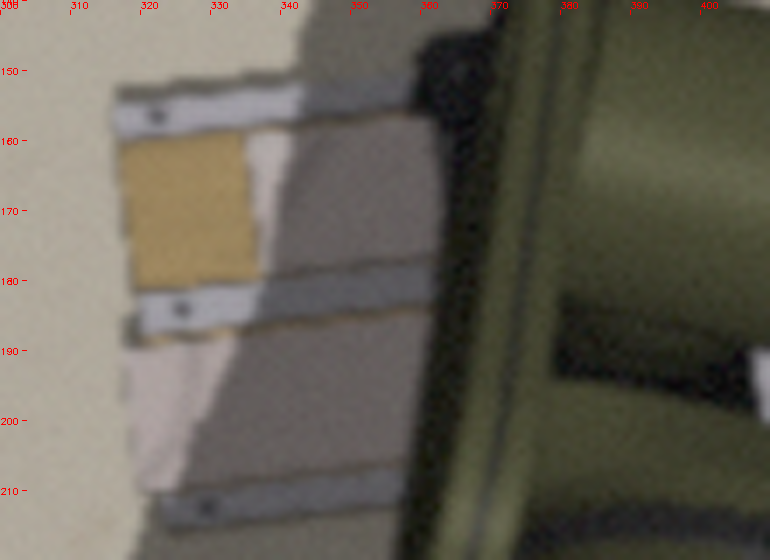

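```bash
python3 - <<'E'
from h import *
d=load("top2")
p=(ray(d,318.1,189.6,.053)+ray(d,320,209.9,.053))/2
print(p, "along board beyond open end:", np.dot(p[:2]-np.array([.551,.0334]),[-.103,.995]))
E
```

```text
[0.55091021 0.03862869 0.053     ] along board beyond open end: 0.0052117992605565915
```

The slab's leading edge now overhangs by about 5 mm. I'm pushing about 38 mm more.

```bash
python3 -m creep '[0.005,0,0,0, 0.008,0,0,0, 0.008,0,0,0, 0.008,0,0,0, 0.006,0,0,0, 0.003,0,0,0, 0,0,0,0]'; python3 - <<'E'
from h import *
from station import vision
rel([.5687,-.1345,.048])
for n,c in(("top",(280,140,390,220,7)),("scene",(270,140,410,275,5))):
    d=vision.get_image(n); crop(d,*c,f"pics/{n}3.png"); pickle.dump(d,open(n+"3.pkl","wb"))
E
```

```text
clock: 6.0
tcp_pos: [0.5604, -0.0522, 0.0492]
tool_rot: [-3.142, -0.0, 1.677]
force: [-0.2, -0.6, 0.1]
gripper_width: 0.0004
tcp [ 0.5604 -0.0522  0.0492] rot [-3.1416e+00 -2.0000e-04  1.6771e+00] F [-0.2 -0.6  0.1] w 0.00039839642429582387 t 6.0
rel tool [-0.0828 -0.0005  0.0011]
```

View pics/top3.png

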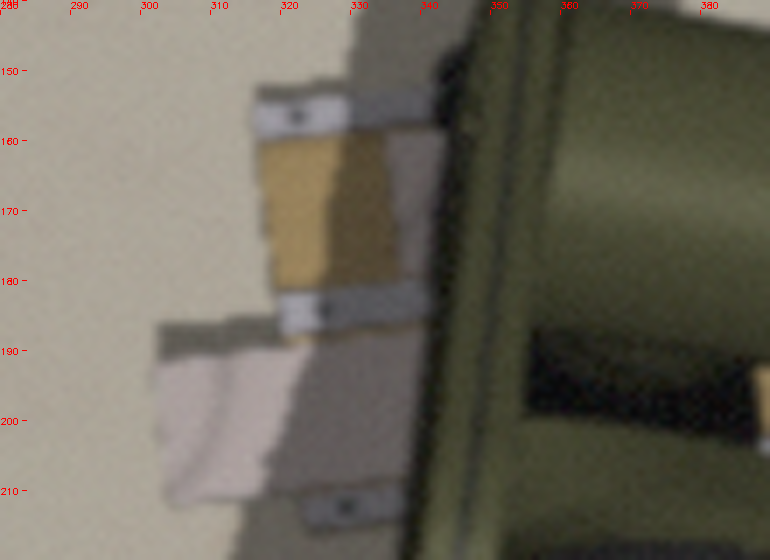

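View pics/scene3.png

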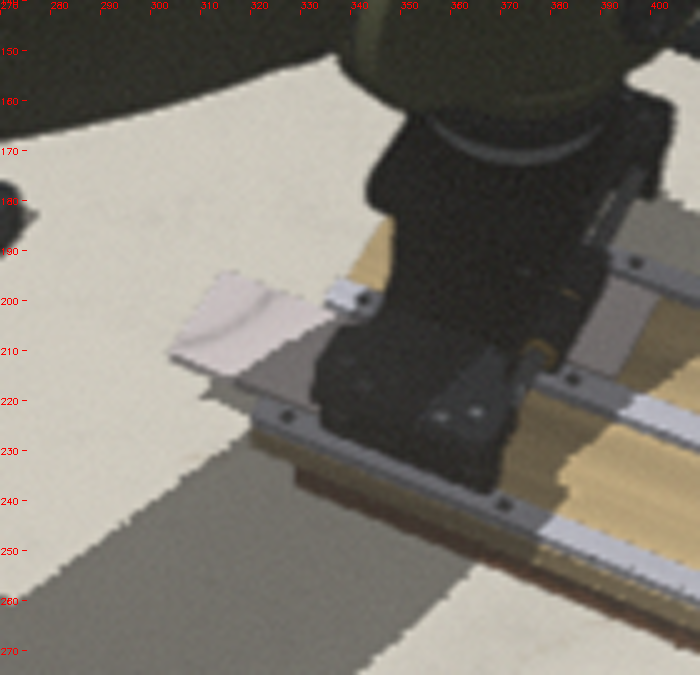

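```bash
python3 - <<'E'
from h import *
d=load("top3")
a=ray(d,302.4,191.7,.053);b=ray(d,304.6,212.3,.053);p=(a+b)/2
print(a,b,p, np.dot(p[:2]-np.array([.551,.0334]),[-.103,.995]), np.linalg.norm(a-b),np.degrees(np.arctan2(a[1]-b[1],a[0]-b[0])))
d=load("scene3")
for x,y in[(170,353),(228,270)]: print(ray(d,270+x/5,140+y/5,.053))
E
```

```text
[0.57095757 0.07831275 0.053     ] [0.52106511 0.07362991 0.053     ] [0.54601134 0.07597133 0.053     ] 0.042872305166927804 0.05011174978861077 5.361991087131148
[0.51972353 0.07339193 0.053     ]
[0.56956985 0.07812554 0.053     ]
```

The overhang is about 43 mm with the slab square in its lane, so its centre of mass is still about 17 mm inside the edge. I'll back off, rise, open and move over the overhang.

```bash
python3 -m creep '[-0.008,0,0,0, -0.008,0,0,0, 0,0,-0.03,0, 0,0,-0.04,0, 0,0,-0.01,0, 0,0,0,0]' && python3 -m creep '[0.04,0,0,0, 0.05,0,0,0, 0.03,0,0,0, 0,0,0,0, 0,0,0,0]' 0.09; python3 - <<'E'
from h import *
from station import vision
rel([.5475,.058,.045])
for n,c in(("top",(280,140,390,220,7)),("scene",(270,140,410,275,5))):
    d=vision.get_image(n); crop(d,*c,f"pics/{n}4.png"); pickle.dump(d,open(n+"4.pkl","wb"))
E
```

```text
clock: 6.85
tcp_pos: [0.5625, -0.0688, 0.1295]
tool_rot: [3.14, 0.0, 1.676]
force: [0.2, 1.0, 0.3]
gripper_width: 0.0004
clock: 7.48
tcp_pos: [0.5487, 0.0505, 0.1277]
tool_rot: [-3.139, 0.0, 1.677]
force: [0.4, -0.6, 0.6]
gripper_width: 0.0452
tcp [0.5487 0.0505 0.1277] rot [-3.1393e+00  2.0000e-04  1.6769e+00] F [ 0.4 -0.6  0.6] w 0.045168419918006304 t 7.475
rel tool [ 0.0076 -0.0003  0.0827]
```

View pics/top4.png

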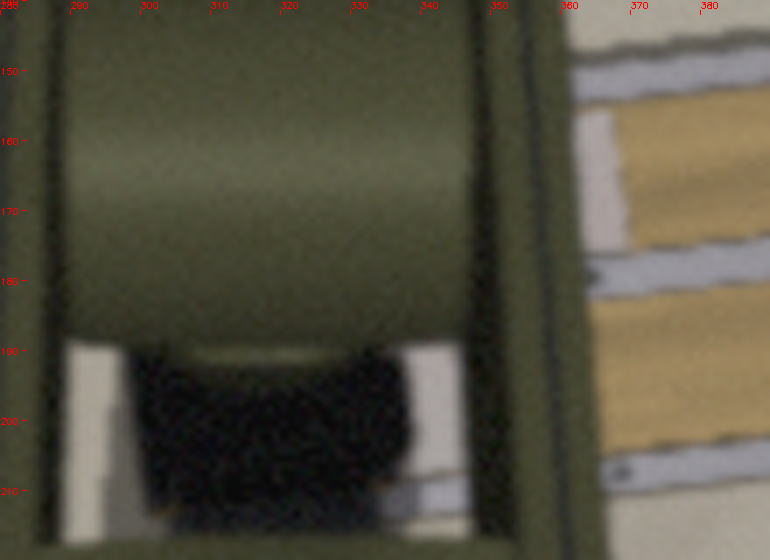

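View pics/scene4.png

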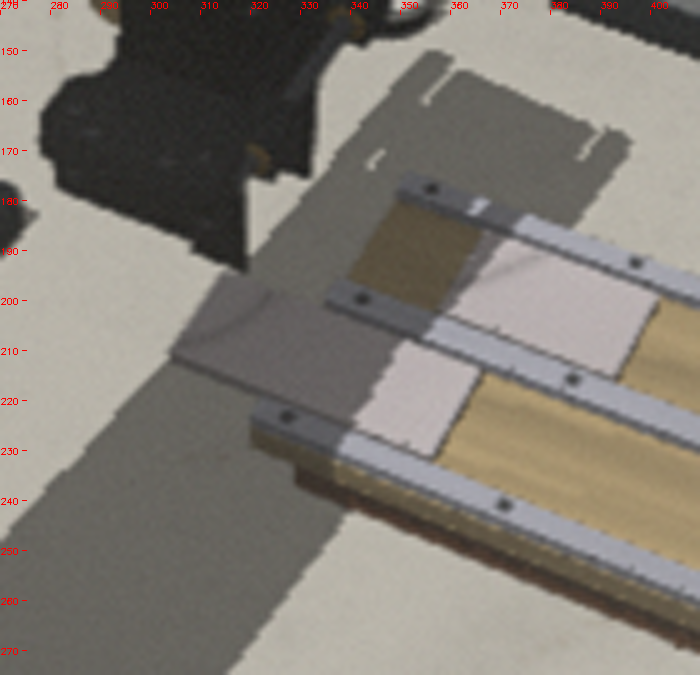

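The slab stayed put, with its front overhanging corner at (304,211) in scene. Next I finish opening and descend beside it.

```bash
python3 -m creep '[0.0075,0,0,0, 0,0,0,0, 0,0,0,0, 0,0,0,0, 0,0,0.02,0, 0,0,0.025,0, 0,0,0.012,0, 0,0,0,0]' 0.09; python3 - <<'E'
from h import *
from station import vision
rel([.5475,.058,.045])
for n,c in(("scene",(240,130,390,250,5)),):
    d=vision.get_image(n); crop(d,*c,f"pics/{n}5.png"); pickle.dump(d,open(n+"5.pkl","wb"))
E
```

```text
clock: 8.57
tcp_pos: [0.5474, 0.0584, 0.0703]
tool_rot: [-3.138, -0.0, 1.677]
force: [-0.0, 0.7, 0.1]
gripper_width: 0.0901
tcp [0.5474 0.0584 0.0703] rot [-3.1383e+00 -3.0000e-04  1.6768e+00] F [-0.   0.7  0.1] w 0.09005484989882478 t 8.575
rel tool [-0.0004  0.0001  0.0253]
```

View pics/scene5.png

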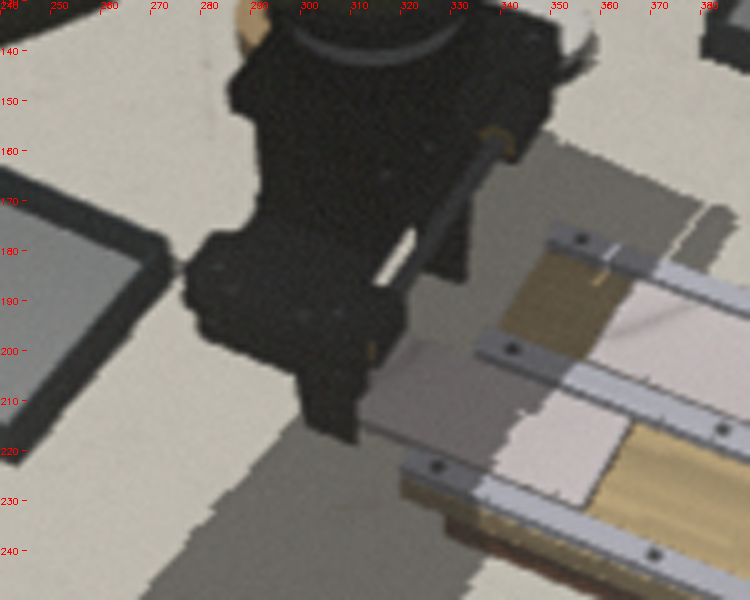

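The fingers straddle the overhang, front one near (305,212) and back one near (328,182). Descend and close.

```bash
python3 -m creep '[0,0,0.015,0, 0,0,0.0105,0, 0,0,0,0, 0,0,0,0]'; python3 -m creep '[0,0,0,0, 0,0,0,0, 0,0,0,0, 0,0,0,0, 0,0,0,0, 0,0,0,0, 0,0,0,0, 0,0,0,0]' 0.03 45; python3 - <<'E'
from h import *
from station import vision
rel([.5475,.058,.045])
for n,c in(("scene",(240,130,390,250,5)),):
    d=vision.get_image(n); crop(d,*c,f"pics/{n}6.png"); pickle.dump(d,open(n+"6.pkl","wb"))
E
```

```text
clock: 9.12
tcp_pos: [0.5488, 0.0584, 0.0468]
tool_rot: [3.141, 0.0, 1.677]
force: [-0.9, -0.5, -0.3]
gripper_width: 0.0899
clock: 10.12
tcp_pos: [0.5486, 0.0584, 0.0467]
tool_rot: [-3.142, -0.0, 1.677]
force: [-0.5, -1.1, 1.4]
gripper_width: 0.0494
tcp [0.5486 0.0584 0.0467] rot [-3.1415 -0.      1.6767] F [-0.5 -1.1  1.4] w 0.04937690514627729 t 10.125
rel tool [-0.0003 -0.0011  0.0017]
```

View pics/scene6.png

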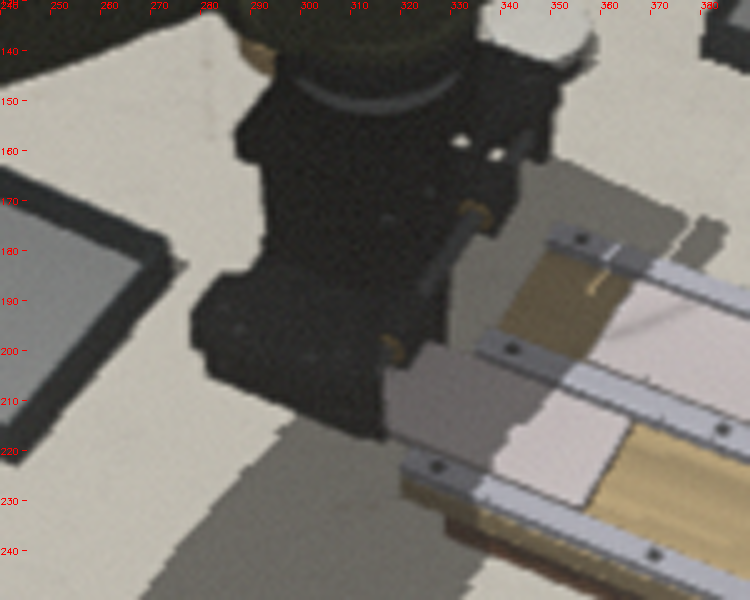

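The opening stopped at 49.4 mm, so the slab is held, but only by about 6 mm of its thickness. I'll regrip 2 mm lower.

```bash
python3 -m creep '[0,0,0,0, 0,0,0,0, 0,0,0.002,0, 0,0,0,0]' 0.065; python3 -m creep '[0,0,0,0, 0,0,0,0, 0,0,0,0, 0,0,0,0, 0,0,0,0]' 0.03 50; python3 -m creep '[0,0,-0.003,0, 0,0,-0.005,0, 0,0,-0.005,0, 0,0,-0.006,0, 0,0,-0.006,0, 0,0,0,0]'; python3 - <<'E'
from h import *
from station import vision
rel([.5475,.058,.045])
for n,c in(("scene",(240,130,390,250,5)),):
    d=vision.get_image(n); crop(d,*c,f"pics/{n}7.png"); pickle.dump(d,open(n+"7.pkl","wb"))
E
```

```text
clock: 10.68
tcp_pos: [0.5484, 0.0584, 0.0443]
tool_rot: [-3.141, -0.0, 1.677]
force: [0.1, -0.5, -0.3]
gripper_width: 0.0647
clock: 11.3
tcp_pos: [0.5487, 0.0584, 0.0447]
tool_rot: [3.142, 0.0, 1.677]
force: [0.2, 0.2, -0.5]
gripper_width: 0.0494
clock: 12.05
tcp_pos: [0.5492, 0.0584, 0.0706]
tool_rot: [3.14, 0.0, 1.677]
force: [-0.3, 0.0, -0.9]
gripper_width: 0.0492
tcp [0.5492 0.0584 0.0706] rot [3.1400e+00 1.0000e-04 1.6768e+00] F [-0.3  0.  -0.9] w 0.04921192678880844 t 12.05
rel tool [-0.0002 -0.0018  0.0256]
```

View pics/scene7.png

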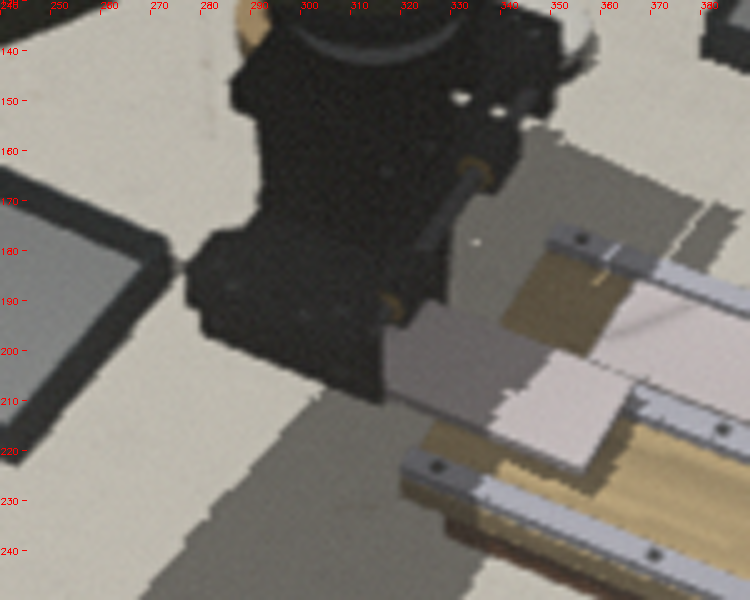

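The slab is fully lifted and level. Raise, align to the tray and traverse.

```bash
python3 -m creep '[0,0,-0.01,0, 0,0,-0.02,0, 0,0,-0.015,0, 0,0,-0.005,0.025, 0,0,0,0.025, 0,0,0,0]'; python3 -c "
from h import *
rel([.508,.314,.07])"
```

```text
clock: 12.85
tcp_pos: [0.5481, 0.0584, 0.119]
tool_rot: [-3.14, -0.0, 1.626]
force: [0.1, 0.3, -1.4]
gripper_width: 0.0497
tcp [0.5481 0.0584 0.119 ] rot [-3.1404 -0.      1.6265] F [ 0.1  0.3 -1.4] w 0.049687605341051724 t 12.85
rel tool [ 0.2574 -0.0258  0.049 ]
```

```bash
python3 -m creep '[0.015,-0.001,0,0, 0.03,-0.003,0,0, 0.04,-0.004,0,0, 0.04,-0.004,0,0, 0.04,-0.004,0,0, 0.04,-0.004,0,0, 0.035,-0.004,0,0, 0.017,-0.002,0,0]';  python3 -m creep '[0,0,0,0, 0,0,0.01,0, 0,0,0.02,0, 0,0,0.015,0, 0,0,0.004,0, 0,0,0,0]';python3 - <<'E'
from h import *
from station import vision
rel([.508,.314,.005])
for n,c in(("scene",(150,110,310,240,5)),("top",(170,150,290,250,6))):
    d=vision.get_image(n); crop(d,*c,f"pics/{n}8.png"); pickle.dump(d,open(n+"8.pkl","wb"))
E
```

```text
clock: 13.85
tcp_pos: [0.5072, 0.3156, 0.1191]
tool_rot: [-3.141, 0.0, 1.629]
force: [-0.4, -0.8, -1.0]
gripper_width: 0.0496
clock: 14.6
tcp_pos: [0.5081, 0.3132, 0.07]
tool_rot: [-3.141, 0.0, 1.626]
force: [-0.3, 0.2, -1.5]
gripper_width: 0.0494
tcp [0.5081 0.3132 0.07  ] rot [-3.1406e+00  4.0000e-04  1.6265e+00] F [-0.3  0.2 -1.5] w 0.049405833755870154 t 14.6
rel tool [ 0.0008 -0.      0.065 ]
```

View pics/scene8.png

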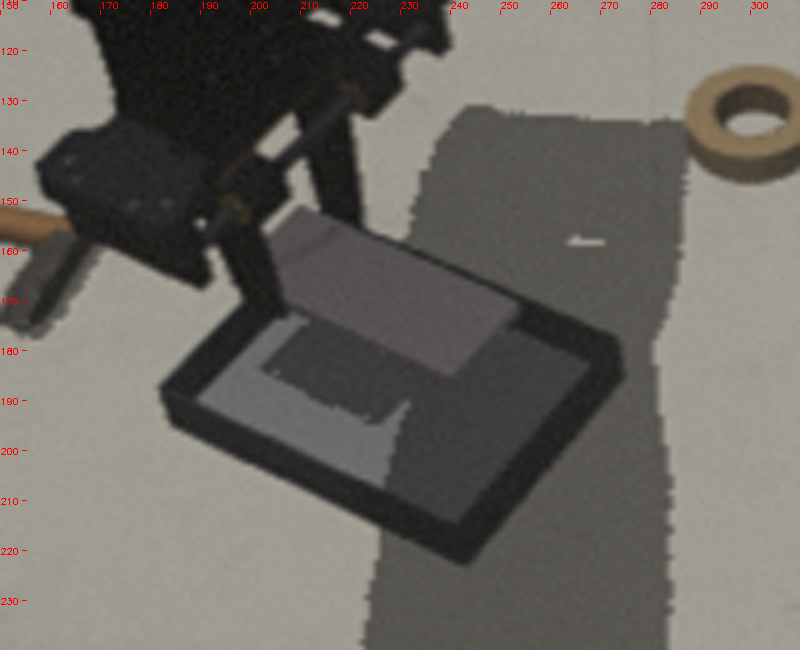

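View pics/top8.png

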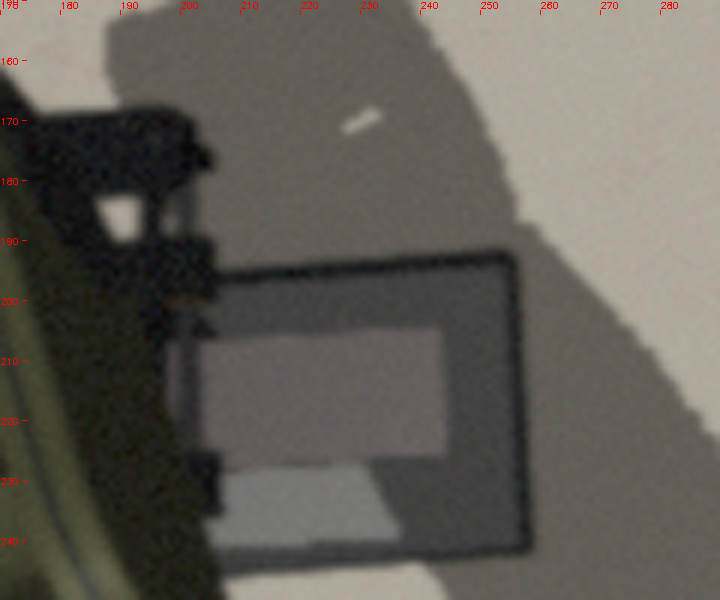

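The slab is over the tray with ample margins on all sides. Lowering.

```bash
python3 -m creep '[0,0,0.015,0, 0,0,0.02,0, 0,0,0.013,0, 0,0,0.006,0, 0,0,0.003,0, 0,0,0,0, 0,0,0,0]'; python3 -m creep '[0,0,0.002,0, 0,0,0.001,0, 0,0,0,0, 0,0,0,0]'; python3 -c "
from h import *
rel([.508,.314,.005])"
```

```text
clock: 15.58
tcp_pos: [0.5088, 0.3138, 0.0143]
tool_rot: [3.14, -0.001, 1.627]
force: [0.1, -0.1, -0.8]
gripper_width: 0.0494
clock: 16.08
tcp_pos: [0.5083, 0.3136, 0.0107]
tool_rot: [3.142, -0.0, 1.627]
force: [-0.6, 0.4, -2.5]
gripper_width: 0.0495
tcp [0.5083 0.3136 0.0107] rot [ 3.1415 -0.      1.6268] F [-0.6  0.4 -2.5] w 0.04948546145097428 t 16.075
rel tool [ 0.0005 -0.0003  0.0057]
```

```bash
python3 -m creep '[0,0,0.002,0, 0,0,0.001,0, 0,0,0,0, 0,0,0,0]'; python3 -m creep '[0,0,0.001,0, 0,0,0,0, 0,0,0,0]'; python3 -m creep '[0,0,0.001,0, 0,0,0,0, 0,0,0,0]'
```

```text
clock: 16.58
tcp_pos: [0.5083, 0.3136, 0.0077]
tool_rot: [3.142, -0.0, 1.627]
force: [0.0, -0.1, -1.7]
gripper_width: 0.0494
clock: 16.95
tcp_pos: [0.5083, 0.3135, 0.0066]
tool_rot: [-3.142, 0.0, 1.627]
force: [0.9, 0.5, -1.7]
gripper_width: 0.0496
clock: 17.32
tcp_pos: [0.5083, 0.3135, 0.0056]
tool_rot: [-3.141, 0.0, 1.627]
force: [0.4, -0.6, -2.0]
gripper_width: 0.0493
```

```bash
python3 -m creep '[0,0,0.001,0, 0,0,0,0, 0,0,0,0]'; python3 - <<'E'
from h import *
from station import vision
rel([.508,.314,.005])
for n,c in(("scene",(150,110,310,240,5)),):
    d=vision.get_image(n); crop(d,*c,f"pics/{n}9.png"); pickle.dump(d,open(n+"9.pkl","wb"))
E
```

```text
clock: 17.7
tcp_pos: [0.5084, 0.3136, 0.005]
tool_rot: [3.141, -0.0, 1.627]
force: [-1.5, -0.8, 0.9]
gripper_width: 0.0497
tcp [0.5084 0.3136 0.005 ] rot [ 3.1413e+00 -1.0000e-04  1.6268e+00] F [-1.5 -0.8  0.9] w 0.04972678970920439 t 17.7
rel tool [ 0.0004 -0.0004  0.    ]
```

View pics/scene9.png

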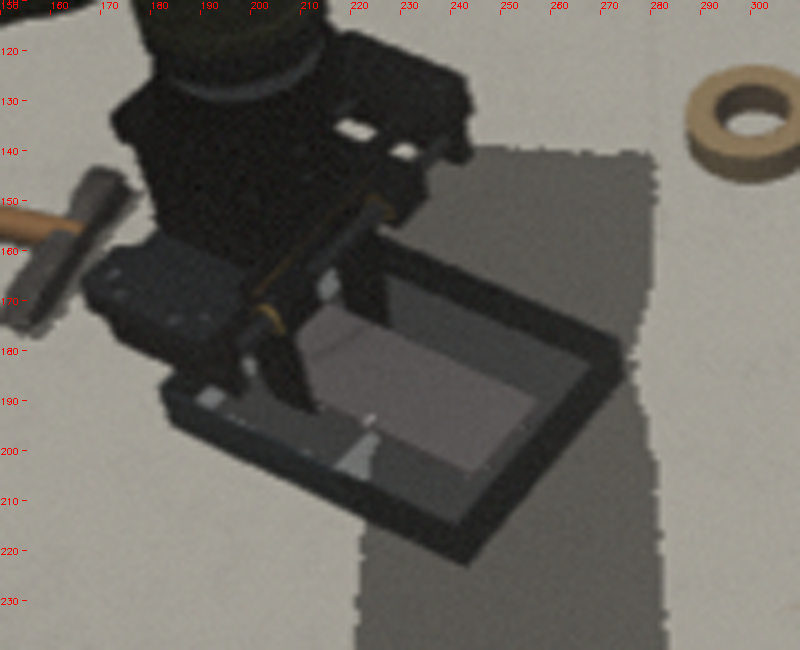

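The vertical force turned upward (-2 → +0.9 N), so the slab is down in the tray. Release, then rise straight up and clear out.

```bash
python3 -m creep '[0,0,0,0, 0,0,0,0, 0,0,0,0, 0,0,0,0]' 0.066; python3 -m creep '[0,0,-0.01,0, 0,0,-0.03,0, 0,0,-0.05,0, 0,0,-0.05,0, 0,0,-0.05,0, 0,0,-0.02,0, 0,0,0,0]'; python3 -m creep '[0.03,0,0,0, 0.05,0,0,0, 0.05,0,0,0, 0.05,0,0,0, 0.05,0,0,0, 0.03,0,0,0, 0,0,0,0, 0,0,0,0]'; python3 - <<'E'
from h import *
from station import vision
rel([.508,.314,.005])
for n in("scene","top"):
    d=vision.get_image(n); cv2.imwrite(f"pics/{n}10.png",d["frame"][:,:,::-1]); pickle.dump(d,open(n+"10.pkl","wb"))
    crop(d,*((150,110,310,240,5) if n=="scene" else (180,180,270,255,7)),f"pics/{n}10c.png")
E
```

```text
clock: 18.25
tcp_pos: [0.5088, 0.3137, 0.005]
tool_rot: [3.141, -0.0, 1.627]
force: [1.6, 0.2, 2.1]
gripper_width: 0.066
clock: 19.12
tcp_pos: [0.5087, 0.3138, 0.2158]
tool_rot: [3.14, -0.001, 1.627]
force: [0.2, -0.6, -0.5]
gripper_width: 0.0662
clock: 20.12
tcp_pos: [0.4932, 0.5718, 0.2117]
tool_rot: [-3.139, 0.003, 1.627]
force: [-0.1, -0.3, -1.4]
gripper_width: 0.0658
tcp [0.4932 0.5718 0.2117] rot [-3.1385  0.0033  1.6266] F [-0.1 -0.3 -1.4] w 0.06581907807037202 t 20.125
rel tool [-0.2575  0.0011  0.2076]
```

View pics/scene10.png

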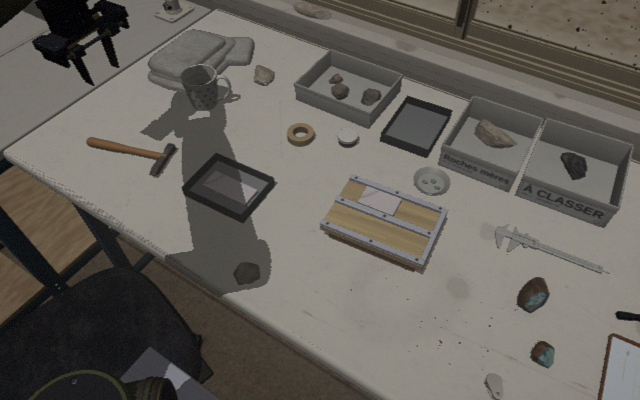

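View pics/top10.png

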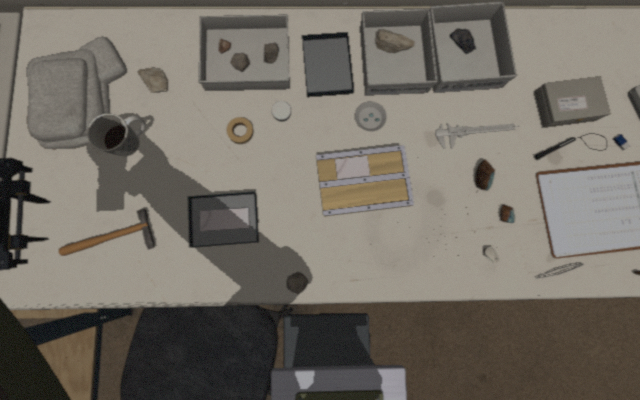

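View pics/scene10c.png

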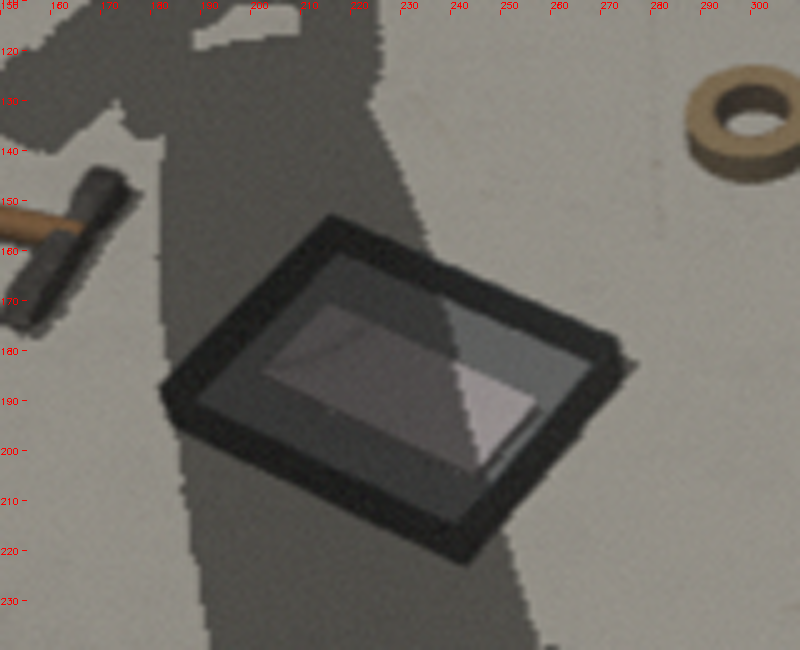

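The slab lies in the tray, corners in scene near (215,171), (203,184), (243,204) and (256,190), and the other things look unmoved. One quick numeric check before I hand in.

```bash
python3 - <<'E'
from h import *
d=load("top10");d0=load("top0")
f,g=[cv2.cvtColor(x["frame"],cv2.COLOR_RGB2GRAY).astype(np.float32) for x in(d,d0)]
for n,(a,b,c,e) in {"short":(325,154,380,182),"jar":(268,98,296,124),"stone":(284,266,312,296)}.items():
    print(n,cv2.phaseCorrelate(g[b:e,a:c],f[b:e,a:c]))
R=d["R"];v,u=np.mgrid[0:400,0:640]
z=d["depth"];P=np.stack([(u-d["cx"])/d["fx"]*z,(v-d["cy"])/d["fy"]*z,z],-1);W=(P-d["t"])@R
for n,(a,b,c,e) in {"slabL":(204,213,212,226),"slabR":(235,211,244,224),"felt":(200,232,250,236)}.items(): print(n,np.median(W[b:e,a:c,2]))
E
```

```text
short ((0.1049154234046874, -0.03482954175881048), 0.9966911072201199)
jar ((-0.10090204516441048, 0.5049757252296185), 0.9665950633861401)
stone ((2.772172090777305, -6.479254525474243), 0.17745802561442056)
slabL 0.012083996888829296
slabR 0.012149984405768513
felt 0.004010662449016798
```

```bash
python3 -c "
from station import ticket
print(ticket.close_job())"
```

```text
the job is handed in; nothing more can be done
None
```

The longer slab now lies flat in the front-left dark tray, and I handed the job in after about 20 s of robot time. I pushed it along the front lane with closed fingers until it stuck out about 43 mm. I then gripped the part sticking out (regripping once, 2 mm lower), lifted it level, lowered it until it touched the felt, let go and moved the arm away.

**Last checks:**
- **Slab:** its top measures 12.1 mm above the bench at both ends, with the felt at 4.0 mm, so it lies flat and clear of the tray walls.
- **Short slab:** it shifted 0.1 px between the first and last top pictures, so it has not moved.
- **Jar:** the comparison gave about 0.5 px. I put that down to image noise, since the arm never went near it.
- **Grey stone:** the automatic comparison was no use here because a shadow now falls on it. By eye it is at the same place, about (297, 282) in the top picture.

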